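# Clamp the mug arm's collar onto the flat of its post

### The job

On the mug stand (square base, thick post, one steel mug arm), turn the collar round the post until its clamp screw squarely faces the flat on the post, then tighten the screw by pushing its lever all the way down to the stop. Leave the napkin-ring holder (round base, thin post, no arm) alone.

Things in the scene. Friction and masses are not known exactly. Their poses are not given: they have to be found in the camera images.
- mug_post (a point): Mug stand, fixed: square dark base 120x120x16 mm, steel post 28 mm in diameter, top 107 mm above the worktop, with a flat 22 mm wide down one side (D-shaped from above), parallel to an edge of the base. Point on the post's axis at mid height of the collar, 70 mm up; z axis up, x axis out through the middle of the flat, which faces the robot's side (-x) within 26 degrees.
- mug_collar (a joint): Aluminium ring on that post, 46 mm across, 30 mm high, turning with 0.25 N m friction. Screw boss and black lever on one side, 102 mm steel mug arm opposite; the two sides between are bare to grip. Rad: 0 = screw faces the flat (points along mug_post's x), growing counterclockwise from above; limits -0.6, 1.6; starts 0.7 to 1.3.
- mug_lever (a joint): Black lever on that screw; ball of 18 mm at its end, 58 mm from the screw's axis. It swings in an upright plane 58 mm out from the post's axis about the level screw (70 mm up), pointing 90 degrees counterclockwise (from above) of the screw's direction. Rad: 0 = loose, 50 degrees above level; 0.96 = stop, 5 below level, tight. Friction 0.06 N m, no spring; starts 0 to 0.12.
- ring_lever_end (a point): Not to be moved: centre of the 18 mm lever ball of the napkin-ring holder, at most 82 mm from its post's axis. The holder is fixed: round dark base 140 mm across, round post 14 mm thick and 125 mm high with a ball on top; its collar (36 mm across, no arm) and lever turn as easily. Mind the wall cupboard: underside 500 mm up, front and handle from x = 0.56.

How it is judged:
On the way, in this order (a step that is already met when the one before it is completed fails the run):
1. the collar's screw faces the flat (within 0.2 rad) while the lever is still loose (below 0.4 rad) (value of joint mug_collar between -0.2 and 0.2 rad and value of joint mug_lever below 0.4 rad), for 0.2 s.
2. the lever is pushed down to its stop (above 0.75 rad) (value of joint mug_lever above 0.75 rad), for 0.2 s.
At the end, for the whole second after the job is handed in: The mug stand's collar is within 0.2 rad (11 degrees) of facing the flat and its clamp lever is down, above 0.75 rad of its 0.96 rad travel (value of joint mug_collar between -0.2 and 0.2 rad and value of joint mug_lever above 0.75 rad); the robot touches nothing.
It fails at once if the napkin-ring holder's collar or lever is moved by more than 15 mm (distance of ring_lever_end from where it was at the start of the episode above 0.015 m).
It also fails if it takes over 40 s, if anything falls off the work surface, if the arm or the gripper's body presses on something with over 40 N, if the wrist force passes 120 N, or if a joint passes its speed limit or range.

### The arm

A 7-joint arm with a two-finger parallel gripper is mounted at the origin on a cart in front of the work surface, level with it; the furniture and walls round the work are solid. World frame = base frame: x ahead of the robot, y to its left, z up, the work surface at z = 0. Lengths are in m, angles in rad, forces in N, time in s.
With the tool pointing down it reaches from about 0.4 to 0.9 m from the base axis. Payload 5.5 kg.
Tool frame: the origin (TCP) lies midway between the tips of the shut fingers; the grasp point (between the pads) lies 19 mm behind it (ctrl.grip_point_offset is the distance from the TCP to the grasp point, in m); z points along the fingers, y is the line along which they close (so a half turn about z gives the same grasp; the last joint's range is limited). The gripper opens to 92 mm and grips with 3 to 60 N. Pads are 19 mm wide; open, the fingers measure 130 mm over their backs; the gripper's body (75 mm by 190 mm) begins 47 mm behind the grasp point.
Start: joints at [1.529, 0.501, -0.427, 1.55, 0.221, 1.138, -0.21], TCP at [0.195, -0.62, 0.227] pointing down, gripper open.
Joint ranges: [-2.88, 2.88], [-0.31, 2.03], [-1.54, 1.56], [0.2, 2.42], [-1.41, 4.55], [0.19, 2.02], [-2.57, 2.57]. Speed limits (rad/s): [2.57, 2.57, 3.14, 3.14, 3.14, 3.14, 3.14].

### API

Orientations are given as [roll, pitch, yaw] about the fixed x, y, z axes, in that order (R = Rz(yaw) Ry(pitch) Rx(roll)).
In Python, from rig import ctrl gives the robot as it stands.
- The arm moves only by the tool servo_tool, never from a script. Its argument "increments" is a list of rows, each a list of 5 numbers: the opening in per cent of the stroke, from 0 (shut) to 100 (fully open), then the shift along the world's x, y, z in cm, then the turn about the world's z in rad. A call has 1 to 20 rows; each row shifts and turns the commanded pose from where the row before left it; what a row does not reach is not made up. A row lasts 1/8 s, in which the tool goes at most 62.5 mm and 10.7 degrees, less where a joint would pass 70% of its speed; a pose out of reach is approached as far as the arm can. A call is refused whole if a number of a shift passes 6.25 or a number of a turn 0.188, either way. A call with a gripper value outside its range is refused whole. The fingers move at their own pace and stop on an object; the grip force is fixed at half the most. Time passes only in rows, so rows that do not move let the fingers close. It gives the time, the measured TCP pose, the force, the opening and the grip force at its end, in the units of the state.
- ctrl.get_obs(): the state, without advancing time (a new reading comes with each control period).
- ctrl.read_camera(name): name is "side" or "top"; returns (picture, depth): 480x640x3 uint8, red, green, blue; 480x640 float32, m along the optical axis (not along the pixel's ray), 0 where there is no reading.
- ctrl.camera_params(name): a dict with "fx", "fy", "cx", "cy" (pixels), "eye" and "orientation" of the camera in the world. Camera axes: x right, y up, looking along -z (the intrinsics and any distortion apply to the point x, -y, -z); pixel columns grow to the right and rows downward; lengths in m; the calibration is good to about 2 mm. A picture is of the moment at which its call begins. camera_params takes no time and is no camera call.
- ctrl.sign_off(): hands the job in; it is judged then, once.
Trained networks look in the newest picture that a camera, given by its name, has taken for a name from the list of things; names that differ only in an ending like _2 or _b are one class to them, and where a whole thing is asked for, a point or a joint stands for the part that bears it (a point fixed in the world has none). Each returns a list of dicts, best first, with "score" (0 to 1); they miss things now and then, are a little off and sometimes report something else, mostly with a low value. They report only what shows in the picture. A call takes as long as a camera call.
- ctrl.search_frame(camera, name): "box" ([left, top, right, bottom] in pixels, round what is visible of it).
- ctrl.cut_out(camera, name): "region" (480x640 bool, what is visible of it) and "box" ([left, top, right, bottom] in pixels, round what is visible of it).
- ctrl.mark_of(camera, name): "point" ([row, column] in pixels: a listed point, or the origin of a listed thing).
The state is a dict: "time": time; "qpos": joint angles; "joint_velocities": joint speeds; "joint_efforts": joint torques, N m; "position": TCP position; "tcp_rot": TCP orientation; "contact_force": force on the tool from outside, world axes, zero at the start; "wrist_torque": the same for the moment, N m; "gripper_width": finger opening in m; "grip_force": force on a finger pad.
Only numpy, scipy, OpenCV 4.12 (cv2) and the standard library are available. Lean on these libraries where they do the work, as an engineer would, in place of code of your own. Each camera call takes 0.05 s, during which the arm holds its last target. There are 200 camera calls.

## Working session

There is one attempt and no reset: what is moved stays moved. The work goes in short steps, Python scripts to look and compute and a tool call to move; the robot and the scene stay as the last step left them, time stands still between calls to the robot, and variables do not carry over. Pictures are saved under pics/ and viewed, at most 10 in all, crops included, and the job is handed in when it is done.

Besides the shell and the picture viewer there is one more tool, called after "Emit:" in YAML: its name, and indented under it one key for each argument. servo_tool: Moves the arm, as the interface text tells. Its arguments: {"type":"object","properties":{"increments":{"type":"array","items":{"type":"array","items":{"type":"number"}}}},"required":["increments"]}

```bash
mkdir -p pics
cat > h.py <<'E'
import numpy as np, cv2
from rig import ctrl
from scipy.spatial.transform import Rotation as R
def cam(n):
    p=ctrl.camera_params(n); o=np.array(p["orientation"],float)
    if o.shape==(3,3): M=o
    elif o.size==4: M=R.from_quat(o).as_matrix()
    else: M=R.from_euler('xyz',o).as_matrix()
    return p,M,np.array(p["eye"])
def cloud(n,depth):
    p,M,e=cam(n); v,u=np.mgrid[:480,:640]
    P=np.stack([(u-p["cx"])/p["fx"]*depth,-(v-p["cy"])/p["fy"]*depth,-depth],-1)
    W=P@M.T+e; W[depth==0]=np.nan; return W
E
python3 - <<'E'
from h import *
for n in ["side","top"]:
    print(ctrl.camera_params(n))
    im,d=ctrl.read_camera(n); cv2.imwrite(f"pics/{n}0.png",im[:,:,::-1]); np.save(f"{n}0.npy",d); W=cloud(n,d)
    for t in ["mug_post","mug_collar","mug_lever","ring_lever_end"]:
        for r in ctrl.mark_of(n,t)[:2]:
            q=r["point"]; print(n,t,r, W[int(q[0]),int(q[1])].round(3))
        for r in ctrl.search_frame(n,t)[:2]: print(r)
print(ctrl.get_obs())
E
```

```text
{'fx': 447.26761259998085, 'fy': 447.26761259998085, 'cx': 325.1001442828637, 'cy': 230.98272779154013, 'eye': array([0.08887511, 0.56638483, 0.61601659]), 'orientation': array([ 0.98601595, -0.01243794, -2.60025249])}
side mug_post {'point': [317.9, 247.3], 'score': 0.57} [0.471 0.169 0.088]
{'box': [181.7, 278.6, 298.4, 382.9], 'score': 0.68}Traceback (most recent call last):
  File "<stdin>", line 6, in <module>
ValueError: it knows: mug_post, ring_lever_end
```

Run:
```python
from h import *
for n in ["side","top"]:
    if n=="top": print(ctrl.camera_params(n))
    im,d=ctrl.read_camera(n); cv2.imwrite(f"pics/{n}0.png",im[:,:,::-1]); np.save(f"{n}0.npy",d); W=cloud(n,d)
    for t in ["mug_post","mug_collar","mug_lever","ring_lever_end"]:
        for f in (ctrl.mark_of,ctrl.search_frame):
            try:
                for r in f(n,t)[:2]:
                    q=r.get("point"); print(n,t,r, W[int(q[0]),int(q[1])].round(3) if q is not None else '')
            except ValueError as e: print(t,e)
print(ctrl.get_obs())
```

```text
side mug_post {'point': [316.4, 249.2], 'score': 0.97} [0.471 0.163 0.086]
side mug_post {'box': [181.0, 273.9, 298.1, 381.1], 'score': 0.76} 
mug_collar it knows: mug_post, ring_lever_end
side mug_collar {'box': [179.9, 277.1, 291.3, 331.5], 'score': 0.57} 
mug_lever it knows: mug_post, ring_lever_end
side mug_lever {'box': [275.0, 276.1, 290.0, 318.2], 'score': 0.74} 
side ring_lever_end {'point': [191.3, 354.2], 'score': 0.45} [ 0.502 -0.264  0.117]
side ring_lever_end {'box': [351.3, 187.5, 365.8, 219.2], 'score': 0.61} 
{'fx': 542.7616423890898, 'fy': 542.7616423890898, 'cx': 320.5296943946337, 'cy': 236.02752572124263, 'eye': array([ 0.32972539, -0.02066783,  1.08886543]), 'orientation': array([ 0.15887633, -0.00233999, -1.56812652])}
top mug_post {'point': [240.8, 225.0], 'score': 0.6} [0.48  0.153 0.104]
top mug_post {'box': [189.6, 195.5, 266.5, 282.2], 'score': 0.57} 
mug_collar it knows: mug_post, ring_lever_end
top mug_collar {'box': [187.7, 194.6, 263.8, 273.7], 'score': 0.65} 
top mug_collar {'box': [430.3, 219.8, 455.4, 252.1], 'score': 0.3} 
mug_lever it knows: mug_po
[... 293 characters left out ...]
4689, -0.42701462,  1.55040006,  0.22081189,
        1.13831117, -0.21029264]), 'joint_velocities': array([ 6.66067594e-04,  3.25991895e-04,  5.44028843e-04,  7.16541951e-04,
        6.60043990e-06, -4.40026587e-04,  1.28201159e-03]), 'joint_efforts': array([-9.95763112e-04, -5.66405404e+01, -5.80980465e+00, -2.79495746e+01,
       -6.63015526e-02,  2.05281592e-02, -3.87294608e-05]), 'position': array([ 0.19510737, -0.62002969,  0.22676326]), 'tcp_rot': array([ 3.14153208e+00, -1.58456031e-05,  3.04856613e-01]), 'contact_force': array([0.09742273, 0.06119173, 0.22923634]), 'wrist_torque': array([ 0.00357183, -0.01387104, -0.01956268]), 'grip_force': 0.0, 'gripper_width': 0.09211644776327292}
```

View pics/side0.png

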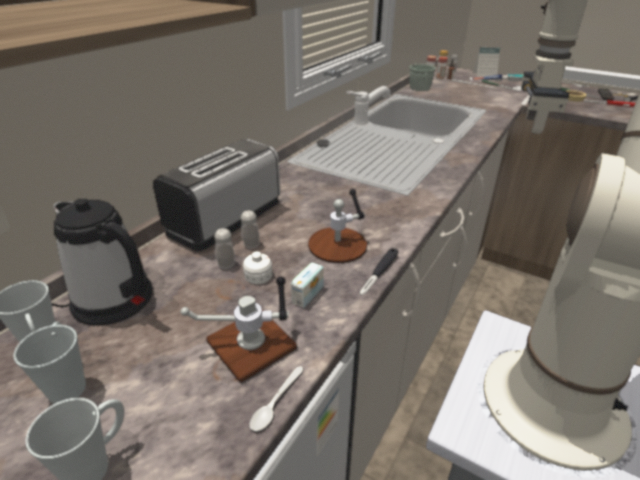

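View pics/top0.png

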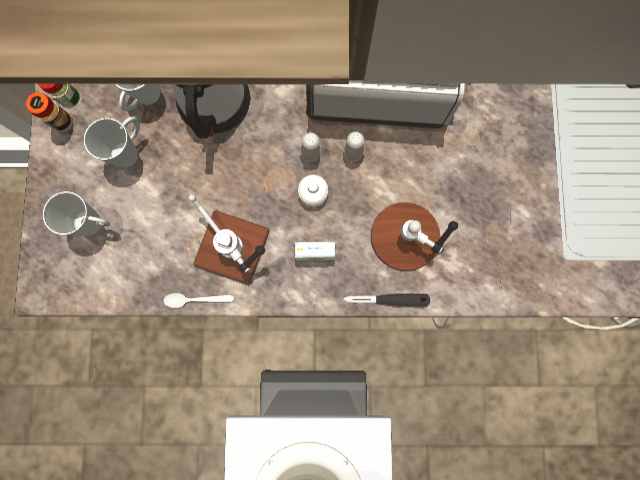

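The top view shows the mug stand's post at about (226,242), arm end at (193,198) and lever ball at (261,250). The napkin-ring holder is at (413,232), clear of the route. Next I measure angles from depth.

Run:
```python
from h import *
im=cv2.imread("pics/top0.png"); d=np.load("top0.npy"); W=cloud("top",d)
big=cv2.resize(im[185:295,180:290],None,fx=5,fy=5,interpolation=cv2.INTER_CUBIC); cv2.imwrite("pics/crop0.png",big)
S=np.zeros((480,640),bool); S[185:295,180:290]=1
X=W[...,0];Y=W[...,1];Z=W[...,2]
B=S&(Z>.011)&(Z<.022)&(im[...,2]>im[...,0]*1.8)
P=np.c_[X[B],Y[B]].astype(np.float32); r=cv2.minAreaRect(P*1000); print("base",r,len(P))
c=np.array(r[0])/1000
T=S&(Z>.1)&(Z<.112)&(np.hypot(X-c[0],Y-c[1])<.025); print("posttop",X[T].mean(),Y[T].mean(),T.sum(),np.median(Z[T]))
D=np.hypot(X-c[0],Y-c[1])
A=S&(Z>.05)&(Z<.095)&(D>.03)&(D<.12)&(X>c[0])&(Y>c[1]-.02)
for rr in np.arange(.03,.12,.01):
    m=A&(D>rr)&(D<rr+.01)
    if m.any(): print(rr.round(2),m.sum(),np.degrees(np.arctan2(Y[m].mean()-c[1],X[m].mean()-c[0])).round(1),Z[m].max().round(3))
L=S&(im.max(2)<70)&(Z>.05)&(Z<.14)
print("lever", L.sum(), "ball", W[L&(Z>.105)].mean(0), Z[L].max())
m=S&(Z>.05)&(X<c[0])&(D>.03); print("screw side pts z",np.percentile(Z[m],[5,50,95]))
# ring holder
S2=np.zeros((480,640),bool); S2[190:280,360:470]=1; q=W[S2&(Z>.05)]; print("ring",q.min(0),q.max(0))
```

```text
base ((480.58953857421875, 156.38104248046875), (119.36007690429688, 117.69275665283203), 70.93268585205078) 2252
posttop 0.4809219591789704 0.1554980252727613 163 0.10621449019884777
0.03 23 39.1 0.079
0.04 27 38.5 0.081
0.05 25 38.5 0.081
0.06 24 38.0 0.081
0.07 27 38.2 0.085
0.08 30 38.2 0.089
0.09 24 38.3 0.095
0.1 2 41.4 0.094
lever 173 ball [0.45893178 0.0882313  0.11447508] 0.12022172465417902
screw side pts z [0.0706309  0.08194083 0.11751039]
ring [ 0.46071498 -0.2714298   0.05477647] [ 0.52034189 -0.17566061  0.12731073]
```

View pics/crop0.png

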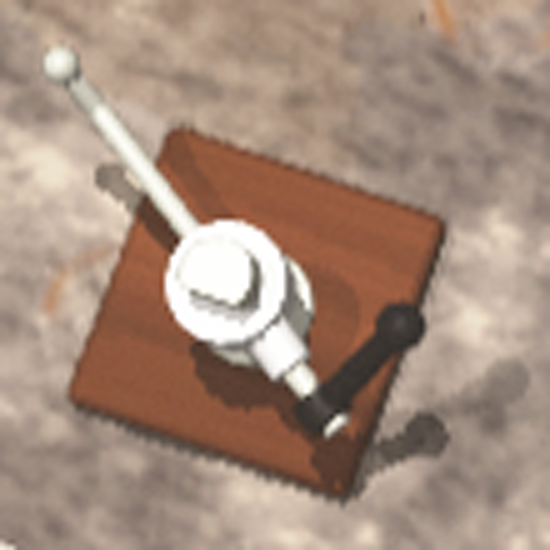

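The flat faces about 161° and the screw about 218°, so the collar is near 1.0 rad. The post axis is at (0.4805, 0.156). I'll grip the bare sides at yaw 0.67 and turn by -1.0. First move: over the stand.

Emit:
servo_tool:
  increments:
    - [100,3.5,5.5,0.6,0]
    - [100,3.5,5.5,0.6,0]
    - [100,3.5,5.5,0.6,0]
    - [100,3.5,5.5,0.6,0]
    - [100,3.5,5.5,0.6,0]
    - [100,3.5,5.5,0,0]
    - [100,3.0,5.5,0,0]
    - [100,1.0,5.5,0,0.1]
    - [100,1.0,5.5,0,0.1]
    - [100,0.5,5.5,0,0.1]
    - [100,0.5,5.5,0,0.06]
    - [100,0.5,5.5,0,0]
    - [100,0.5,5.5,0,0]
    - [100,0.5,5.5,0,0]
    - [100,0,0,0,0]

```text
time: 2.72
position: [0.47, 0.141, 0.2561]
tcp_rot: [-3.14, -0.003, 0.674]
contact_force: [-0.6, -0.4, -0.4]
gripper_width: 0.0918
grip_force: 0.0
```

Emit:
servo_tool:
  increments:
    - [100,0,0,0,0]
    - [100,0,0,0,0]

```text
time: 2.98
position: [0.4708, 0.1334, 0.2552]
tcp_rot: [3.141, 0.001, 0.662]
contact_force: [-0.5, 0.1, -1.2]
gripper_width: 0.0918
grip_force: 0.0
```

Emit:
servo_tool:
  increments:
    - [100,1.0,2.3,0,0.005]
    - [100,0,0,-4,0]
    - [100,0,0,-4,0]
    - [100,0,0,-3,0]
    - [100,0,0,0,0]
    - [100,0,0,0,0]

```text
time: 3.72
position: [0.4816, 0.1577, 0.1464]
tcp_rot: [3.141, -0.001, 0.668]
contact_force: [-0.6, -0.3, 0.1]
gripper_width: 0.0917
grip_force: 0.0
```

Run:
```python
from h import *
im,d=ctrl.read_camera("side"); np.save("s1.npy",d)
cv2.imwrite("pics/s1.png",cv2.resize(im[180:400,150:400],None,fx=2.4,fy=2.4)[:,:,::-1])
o=ctrl.get_obs(); print(o["qpos"].round(2),o["position"].round(4),o["tcp_rot"].round(3))
```

```text
[ 0.33  0.45 -0.86  1.97  0.43  0.91 -1.65] [0.4818 0.158  0.1468] [ 3.14e+00 -2.00e-03  6.69e-01]
```

View pics/s1.png

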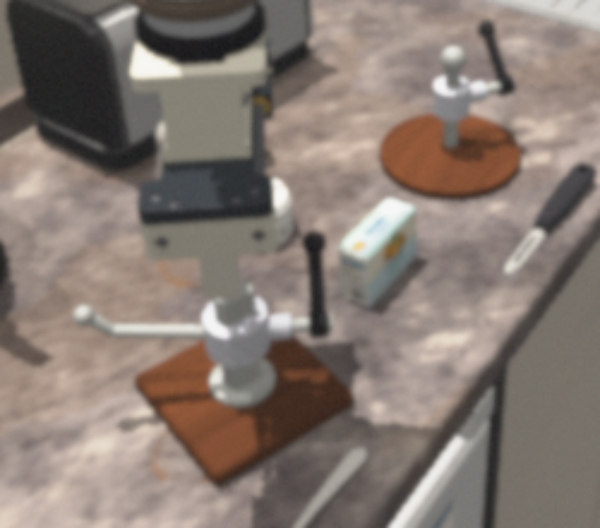

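The crop shows the fingers over the post at (230,290). The lever is at (315,280), clear of the gripper body, and the mug arm is free on the left. Lowering, then closing.

Emit:
servo_tool:
  increments:
    - [100,-0.1,-0.2,-2,0]
    - [100,0,0,-2.5,0]
    - [100,0,0,-2.5,0]
    - [100,0,0,-2.2,0]
    - [100,0,0,0,0]
    - [100,0,0,0,0]

```text
time: 4.53
position: [0.4809, 0.1565, 0.0548]
tcp_rot: [3.141, -0.002, 0.67]
contact_force: [0.7, 0.3, -0.2]
gripper_width: 0.0916
grip_force: 0.0
```

Emit:
servo_tool:
  increments:
    - [0,0,0,0,0]
    - [0,0,0,0,0]
    - [0,0,0,0,0]
    - [0,0,0,0,0]
    - [0,0,0,0,0]
    - [0,0,0,0,0]
    - [0,0,0,0,0]
    - [0,0,0,0,0]

```text
time: 5.52
position: [0.4801, 0.1555, 0.0534]
tcp_rot: [3.141, -0.0, 0.669]
contact_force: [2.2, -3.2, -1.1]
gripper_width: 0.0455
grip_force: 30.0
```

Emit:
servo_tool:
  increments:
    - [0,0,0,0,-0.1]
    - [0,0,0,0,-0.1]
    - [0,0,0,0,-0.1]
    - [0,0,0,0,-0.1]
    - [0,0,0,0,-0.1]
    - [0,0,0,0,-0.1]
    - [0,0,0,0,-0.1]
    - [0,0,0,0,-0.1]
    - [0,0,0,0,-0.1]
    - [0,0,0,0,-0.1]
    - [0,0,0,0,0]
    - [0,0,0,0,0]
    - [0,0,0,0,0]

```text
time: 7.15
position: [0.4798, 0.1571, 0.0534]
tcp_rot: [-3.14, 0.0, -0.329]
contact_force: [3.4, 4.1, -3.6]
gripper_width: 0.0455
grip_force: 30.0
```

Now release, rise, and check from above.

Emit:
servo_tool:
  increments:
    - [100,0,0,0,0]
    - [100,0,0,0,0]
    - [100,0,0,0,0]
    - [100,0,0,0,0]
    - [100,0,0,0,0]
    - [100,0,0,0,0]
    - [100,0,0,2,0]
    - [100,0,0,3,0]
    - [100,0,0,4,0]
    - [100,0,0,5,0]
    - [0,-1,-5,0,0]
    - [0,-1,-5,0,0]
    - [0,-1,-5,0,0]
    - [0,0,0,0,0]
    - [0,0,0,0,0]

```text
time: 9.02
position: [0.4498, 0.0065, 0.1936]
tcp_rot: [-3.141, -0.0, -0.331]
contact_force: [0.1, 0.1, 0.6]
gripper_width: 0.0464
grip_force: 0.0
```

Run:
```python
from h import *
o=ctrl.get_obs(); print(o["qpos"].round(2),o["position"].round(4),o["tcp_rot"].round(3),o["time"])
im,d=ctrl.read_camera("top"); W=cloud("top",d); im=im[:,:,::-1].copy()
cv2.imwrite("pics/t2.png",cv2.resize(im[170:300,165:305],None,fx=4,fy=4,interpolation=cv2.INTER_CUBIC))
c=np.array([.4805,.156]); X,Y,Z=np.moveaxis(W,-1,0); D=np.hypot(X-c[0],Y-c[1])
A=(Z>.05)&(Z<.1)&(X>c[0])
for rr in np.arange(.03,.11,.01):
    m=A&(D>rr)&(D<rr+.01)
    if m.any(): print(rr.round(2),m.sum(),np.degrees(np.arctan2(Y[m].mean()-c[1],X[m].mean()-c[0])).round(1))
L=(im.max(2)<70)&(Z>.05)&(Z<.13)&(D<.12)&(X<c[0])
print("lever",L.sum(),W[L].min(0),W[L].max(0),"ball",W[L&(Z>.105)].mean(0))
```

```text
[ 0.34  0.18 -0.45  2.07  0.1   0.92 -2.07] [0.4498 0.0065 0.1936] [-3.141 -0.    -0.331] 9.025
0.03 24 -20.1
0.04 27 -19.6
0.05 15 -18.1
0.06 3 -16.8
lever 162 [0.40540969 0.12774554 0.07171485] [0.43280567 0.18598977 0.11995057] ball [0.41190826 0.13612461 0.11525873]
```

View pics/t2.png

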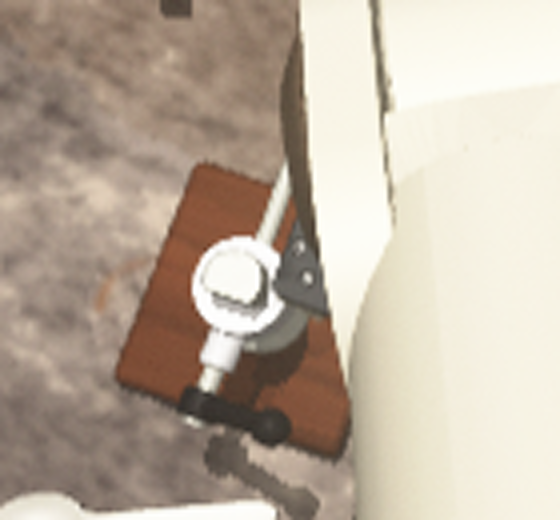

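The picture shows the screw boss at (220,350), square to the post's flat, with the lever still up (ball at (270,427)). The arm measures about -19.5° against a target of -19°. Now I move the shut fingers over the ball at (0.412, 0.136, 0.115).

Emit:
servo_tool:
  increments:
    - [0,-1,4,0,0]
    - [0,-1,4,0,0]
    - [0,-1,3,0,0]
    - [0,-0.8,1.9,-1,0]
    - [0,0,0,-2.9,0]
    - [0,0,0,0,0]
    - [0,0,0,0,0]

```text
time: 9.95
position: [0.4119, 0.136, 0.1549]
tcp_rot: [-3.141, 0.0, -0.329]
contact_force: [-0.2, -0.9, -0.3]
gripper_width: 0.0006
grip_force: 0.0
```

Emit:
servo_tool:
  increments:
    - [0,0,0,-1.5,0]
    - [0,0,0,-1.5,0]
    - [0,-0.1,-0.2,-1,0]
    - [0,-0.1,-0.4,-1,0]
    - [0,-0.1,-0.4,-1,0]
    - [0,-0.1,-0.3,-1,0]
    - [0,-0.1,-0.3,-0.8,0]
    - [0,0,0,0,0]
    - [0,0,0,0,0]

```text
time: 11.08
position: [0.4069, 0.1193, 0.0765]
tcp_rot: [-3.141, -0.0, -0.33]
contact_force: [-0.4, 0.8, -0.6]
gripper_width: 0.0009
grip_force: 0.0
```

Emit:
servo_tool:
  increments:
    - [0,0,0,-0.15,0]
    - [0,0,0,-0.15,0]
    - [0,0,0,0,0]

```text
time: 11.45
position: [0.4071, 0.1193, 0.0736]
tcp_rot: [-3.141, -0.001, -0.33]
contact_force: [-0.1, -0.4, 2.3]
gripper_width: 0.0002
grip_force: 1.1
```

Near the stop; a touch more, then lift straight up, back away, and check.

Emit:
servo_tool:
  increments:
    - [0,0,0,-0.1,0]
    - [0,0,0,0,0]
    - [0,0,0,2,0]
    - [0,0,0,4,0]
    - [0,0,0,5,0]
    - [0,1,-5,2,0]
    - [0,1,-5,0,0]
    - [0,1,-5,0,0]
    - [0,0.5,-5,0,0]
    - [0,0,0,0,0]
    - [0,0,0,0,0]

```text
time: 12.82
position: [0.4412, -0.0804, 0.202]
tcp_rot: [-3.141, 0.001, -0.33]
contact_force: [0.6, -0.5, 0.4]
gripper_width: 0.0006
grip_force: 0.0
```

Run:
```python
from h import *
o=ctrl.get_obs(); print(o["position"].round(4),o["time"])
im,d=ctrl.read_camera("top"); W=cloud("top",d); im=im[:,:,::-1].copy()
s,_=ctrl.read_camera("side"); s=s[:,:,::-1]
a=cv2.resize(im[175:295,165:305],(420,360)); b=cv2.resize(s[260:390,170:310],(380,360))
cv2.imwrite("pics/t3.png",np.hstack([a,b]))
c=np.array([.4805,.156]); X,Y,Z=np.moveaxis(W,-1,0); D=np.hypot(X-c[0],Y-c[1])
A=(Z>.05)&(Z<.1)&(X>c[0])
for rr in np.arange(.03,.11,.01):
    m=A&(D>rr)&(D<rr+.01)
    if m.any(): print(rr.round(2),m.sum(),np.degrees(np.arctan2(Y[m].mean()-c[1],X[m].mean()-c[0])).round(1))
L=(im.max(2)<70)&(Z>.05)&(Z<.13)&(D<.12)&(X<c[0])
print("lever",L.sum(),W[L].min(0),W[L].max(0))
```

```text
[ 0.4412 -0.0804  0.202 ] 12.825
0.03 26 -21.8
0.04 24 -21.7
0.05 23 -21.7
0.06 27 -21.5
0.07 24 -21.6
0.08 27 -21.7
0.09 33 -21.8
0.1 17 -21.6
lever 235 [0.39756863 0.11530321 0.0629971 ] [0.43433984 0.18750879 0.08273149]
```

View pics/t3.png

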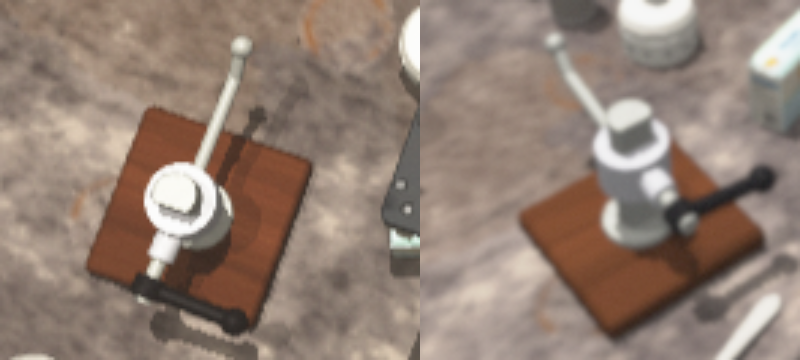

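The left half shows the lever level at (190,305), with the arm and screw in line with the base. The side half shows the lever down. The arm is at -21.7° against a target of -19.1°, an error of about 0.05 rad, within tolerance. The gripper is clear, so I'm handing in.

```bash
python3 -c "
from rig import ctrl
print(ctrl.sign_off())"
```

```text
the job is handed in; nothing more can be done
None
```

I turned the collar to about 0.05 rad from facing the flat, pushed the lever down to its stop, kept clear of the napkin-ring holder, and handed the job in at about 13 s; no verdict came back.

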